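# Clamp the tube block in the bench mixer with its torque knob

### The job

Set the oblong aluminium tube block flat in the open nest of the cream bench mixer, then turn the mixer's black knob clockwise so that the jaw slides the block up against the fence and the knob's torque clutch clicks. Stop at the click: forcing the knob on past it crushes the block in the jaw. Let go, leave the block clamped, and do not disturb the other things on the bench.

Things in the scene. Friction and masses are not known exactly. Their poses are not given: they have to be found in the camera images.
- block: oblong aluminium tube block, 90 (its x) x 50 (its y) x 50 mm tall, about 0.45 kg, 15 small wells (5 x 3) in its top; origin at the centre of its underside. It starts on the bench; the two ways round (half a turn) are equal.
- square_block: bystander: square aluminium block 56 x 56 x 44 mm with 4 large wells; origin at the centre of its underside. Leave it alone.
- mixer: cream bench mixer, fixed, 205 (x) x 285 (y) x 85 mm tall to its deck; origin at the centre of its underside, x away from its screen front. On the deck's steel plate is the nest: a fence 14 mm high on the +y side, a stop 12 mm high at either x end, a sliding jaw on the -y side. The knob stands on the deck at x 0, y -85 mm.
- nest (a point): on the nest's steel floor, 91 mm above the bench, where the centre of the block's underside ends up when clamped (block's x along this x, either way round). Axes as the mixer's. Fence face at y +25 mm, end stops at x -47.5 and +47.5 mm. The jaw starts 5 to 16 mm clear of a block against the fence, so put the block in 2 to 3 mm to the -y side.
- jaw: dark steel jaw bar, 70 (x) x 14 (y) x 14 mm tall; origin in the middle of its underside, pressing face at its y +7 mm. The knob drives its carriage in the mixer's +y, 6 mm per rad; the jaw has up to 5 mm of unseen free play on the carriage, so its place does not tell how far to turn (1.7 to 2.7 rad at about 0.12 N m before the load comes). The screw holds itself.
- knob_grip (a point): on the knob's vertical axis, 130 mm above the bench, 7 mm below the knob's top; turns with the knob. The knob is a black bar 42 mm long (this x), 14 mm wide (this y), 32 mm tall, on a disc of 22 mm radius whose top is 25 mm below this point; the deck is 45 mm below. Grip it across its width, turn it clockwise from above, regrasp as needed.
- knob (a joint): slip of the knob's torque clutch, rad: 0 before the click, 0.2 to 0.5 after it; plain turning does not count. Once the jaw is tight the torque jumps to 0.35 N m; there the clutch gives, and as it slips 0.5 rad the torque falls to 0.05 N m. After that the knob is solid and 0.1 rad more overloads the jaw (60 N, 0.48 N m). Torques are while turning; read at rest, friction may take 0.24 N m off.
- tip_box: bystander: pipette tip box 120 x 82 x 63 mm, origin under its centre
- reagent: bystander: bottle 60 mm across, 130 mm tall, origin under its centre
- beaker: bystander: beaker 70 mm across, 90 mm tall, origin under its centre
- jar: bystander: small jar 48 mm across, 75 mm tall, origin under its centre
- tube_rack: bystander: white tube rack 60 x 130 x 30 mm, origin under its centre
- marker: bystander: black marker pen 100 mm long, 12 mm thick, lying
There are look-alikes about, which are no part of the job. Leave any pink or yellow look-alike of the block alone.

How it is judged:
By the outcome, as a careful person would: the job done as asked, in the order asked, and still so for the second after the job is handed in, with the robot touching nothing.
It also fails if it takes over 72 s, if anything falls off the work surface, if the arm or the gripper's body presses on something with over 40 N, if the wrist force passes 120 N, or if a joint passes its speed limit or range.

### The arm

A 6-joint arm with a two-finger parallel gripper is mounted at the origin on the work surface. World frame = base frame: x ahead of the robot, y to its left, z up, the work surface at z = 0. Lengths are in m, angles in rad, forces in N, time in s.
With the tool pointing down it reaches from about 0.275 to 0.725 m from the base axis. Payload 15.9 kg.
Tool frame: the origin (TCP) lies midway between the tips of the shut fingers; the grasp point (between the pads) lies 19 mm behind it (r.grip_depth is the distance from the TCP to the grasp point, in m); z points along the fingers, x is the direction in which the jaws open and shut, and the axes are right-handed (so a half turn about z gives the same grasp; the last joint's range is limited). The gripper opens to 85 mm and grips with 20 to 120 N. Pads are 22 mm wide; open, the fingers measure 114 mm over their backs; the gripper's body (76 mm by 85 mm) begins 54 mm behind the grasp point. The pads swing forward as they close: fully open they stand 13 mm farther back than shut.
Start: joints at [1.22, 0.213, -0.034, 1.323, 0, 1.571], TCP at [0.172, 0.47, 0.231] pointing down, gripper open.
Joint ranges: [-2.98, 2.98], [-0.74, 1.72], [-1.14, 1.35], [-2.1, 2.04], [-1.57, 1.44], [-3.14, 3.14]. Speed limits (rad/s): [1.89, 1.89, 2.39, 2.57, 3.14, 3.14].

### API

Orientations are given as a unit quaternion [w, x, y, z].
In Python, from station import r, vision, sign_off gives the robot as it stands.
- The arm moves only by the shell command python3 -m pendant 'ROWS'. ROWS is JSON, a list of rows, each an object of numbers: "x", "y", "z": the shift along the tool's x, y, z in m; "ax", "ay", "az": the turn, a rotation vector about the tool's x, y, z in degrees; "jaw": the closure, from -1 (fully open) to 1 (shut), so that 0 is half open. In form: [{"x": .., "y": .., "z": .., "ax": .., "ay": .., "az": .., "jaw": ..}, ...]. A call has 1 to 8 rows; each row is the pose to reach, as a shift and turn from the pose commanded when the call began, along the tool's axes at that moment; what a row does not reach only later rows make up. A row lasts 1/12 s, in which the tool goes at most 41.7 mm and 7.16 degrees, less where a joint would pass 70% of its speed; a pose out of reach is approached as far as the arm can. A call with a gripper value outside its range is refused whole. The fingers move at their own pace and stop on an object; the grip force is fixed at half the most. Time passes only in rows, so rows that repeat a pose let the fingers close. It gives the time, the measured TCP pose, the force and the opening at its end, in the units of the state.
- r.get_obs(): the state, without advancing time (a new reading comes with each control period).
- vision.snapshot(name): name is "side" or "top"; returns (picture, depth): 400x640x3 uint8, red, green, blue; 400x640 float32, m along the optical axis (not along the pixel's ray), 0 where there is no reading.
- vision.camera_model(name): a dict with "intrinsics" (3x3 intrinsics, pixels), "cam_to_world" (4x4, takes a point from camera to world coordinates). Camera axes: x right, y down, z forward; pixel columns grow to the right and rows downward; lengths in m; the calibration is good to about 2 mm. A picture is of the moment at which its call begins. camera_model takes no time and is no camera call.
- sign_off(): hands the job in, once; it reports no verdict.
Trained networks look in the newest picture that a camera, given by its name, has taken for a name from the list of things; names that differ only in an ending like _2 or _b are one class to them, and where a whole thing is asked for, a point or a joint stands for the part that bears it (a point fixed in the world has none). Each returns a list of dicts, best first, with "conf" (0 to 1); they miss things now and then, are a little off and sometimes report something else, mostly with a low value. They report only what shows in the picture. A call takes as long as a camera call. They do not tell look-alikes from the thing itself.
- vision.recognise(camera, target): "rect" ([left, top, right, bottom] in pixels, round what is visible of it).
- vision.mark_of(camera, target): "centre" ([column, row] in pixels: a listed point, or the origin of a listed thing).
The state is a dict: "time": time; "joints": joint angles; "qvel": joint speeds; "joint_torque": joint torques, N m; "tcp_pos": TCP position; "ee_rot": TCP orientation; "ft_force": force on the tool from outside, world axes, zero at the start; "torque": the same for the moment, N m; "gripper_width": finger opening in m.
Only numpy, scipy, OpenCV 4.12 (cv2) and the standard library are available. Lean on these libraries where they do the work, as an engineer would, in place of code of your own. Each camera call takes 0.05 s, during which the arm holds its last target. There are 200 camera calls.

## Working session

There is one attempt and no reset: what is moved stays moved. The work goes in short steps, Python scripts to look and compute and a shell command to move; the robot and the scene stay as the last step left them, time stands still between calls to the robot, and variables do not carry over. Pictures are saved under pics/ and viewed, about 8 in all and at most 12, crops included, and the job is handed in when it is done.

```bash
mkdir -p pics; ls; cat > h.py <<'E'
import numpy as np, cv2, json
from station import r, vision, sign_off
from scipy.spatial.transform import Rotation as R
def snap(c, name=None):
    p,d=vision.snapshot(c)
    if name: cv2.imwrite(f'pics/{name}.png',p[:,:,::-1])
    return p,d
def ray(c,uv):
    m=vision.camera_model(c);K=np.array(m['intrinsics']);T=np.array(m['cam_to_world'])
    return T[:3,3],T[:3,:3]@np.linalg.inv(K)@np.array([uv[0],uv[1],1.])
def onplane(c,uv,z):
    o,v=ray(c,uv); return o+v*(z-o[2])/v[2]
def cloud(c,d):
    m=vision.camera_model(c);K=np.array(m['intrinsics']);T=np.array(m['cam_to_world'])
    v,u=np.mgrid[:d.shape[0],:d.shape[1]]
    P=np.stack([u,v,np.ones_like(u)],-1)@np.linalg.inv(K).T*d[...,None]
    return P@T[:3,:3].T+T[:3,3]
def proj(c,p):
    m=vision.camera_model(c);K=np.array(m['intrinsics']);T=np.array(m['cam_to_world'])
    q=K@(T[:3,:3].T@(np.array(p)-T[:3,3]));return q[:2]/q[2]
E
python3 - <<'E'
from h import *
np.set_printoptions(precision=4,suppress=True)
print(r.get_obs(), r.grip_depth)
for c in ('top','side'):
    p,d=snap(c,c+'1'); np.save(c+'1.npy',d)
    m=vision.camera_model(c); print(c,np.array(m['cam_to_world'])[:3])
    P=cloud(c,d)
    for t in ('block','square_block','mixer','nest','jaw','knob_grip'):
        for f in (vision.recognise,vision.mark_of):
            try:
                for x in f(c,t)[:4]:
                    k=x.get('rect',x.get('centre')); s=''
                    if len(k)==2: s=P[int(k[1]),int(k[0])]
                    print(t,np.round(k,1),round(x['conf'],2),s)
            except Exception as e: print(t,e)
E
```

```text
pics
{'time': 0.0, 'joints': array([ 1.22  ,  0.2134, -0.0351,  1.3235,  0.    ,  1.5708]), 'qvel': array([-0.0001, -0.0021,  0.0007,  0.0002,  0.0011,  0.0004]), 'joint_torque': array([ -0.0004, -68.6144,  48.7127,   0.0172,  -0.0004,  -0.    ]), 'tcp_pos': array([0.1717, 0.4692, 0.2308]), 'ee_rot': array([ 0.0003,  0.8197,  0.5729, -0.0005]), 'ft_force': array([ 0.1365, -0.1728, -0.2574]), 'torque': array([-0.0219,  0.0241, -0.0053]), 'gripper_width': 0.08522223965427989} 0.0187
top [[-0.0104 -0.9811  0.1931  0.249 ]
 [-0.9998  0.0132  0.0135 -0.0896]
 [-0.0158 -0.193  -0.9811  1.4719]]
block [362.6 211.5 381.  243.1] 0.9 
block [315.1 192.5 347.3 221.7] 0.69 
block [374.9 297.6 410.5 326.7] 0.59 
block [367.5 229.6] 0.94 [ 0.4577 -0.2231  0.0479]
block [390.  311.4] 0.88 [ 0.2182 -0.2819  0.048 ]
block [329.4 208.3] 0.74 [ 0.5232 -0.1109  0.0463]
block [360.4 181. ] 0.46 [ 0.6066 -0.2069  0.0425]
square_block [350.5 164.9 373.4 185.3] 0.84 
square_block [360.6 178.3] 0.66 [ 0.6161 -0.2072  0.0423]
square_block [371.5 228. ] 0.53 [ 0.4602 -0.2349  0.0501]
mixer [199.6 156.2 305.3 2
[... 840 characters left out ...]

square_block [370.  261.4 400.9 293.7] 0.64 
square_block [289.6 121.9 394.  223.3] 0.41 
square_block [381.  282.7] 0.75 [ 0.6057 -0.2393  0.045 ]
mixer [290.1 123.  393.1 220.7] 0.76 
mixer [333.5 182.2] 0.95 [0.5448 0.029  0.0859]
mixer [262.1 325.5] 0.29 [ 0.3609 -0.3023  0.0417]
mixer [346.  164.4] 0.28 [0.5757 0.0351 0.1348]
nest [288.2 127.  392.7 223.8] 0.66 
nest [331.7 143. ] 0.57 [0.5615 0.1798 0.0901]
jaw [323.8 151.2 351.1 156.4] 0.58 
jaw [337.  159.3] 0.44 [0.5657 0.102  0.0969]
knob_grip [339.4 157.  357.5 178.6] 0.83 
knob_grip [350.4 161.9] 0.63 [0.5861 0.0407 0.1384]
knob_grip [336.4 154.6] 0.44 [0.5664 0.1235 0.0961]
knob_grip [429.2 223.1] 0.35 [ 0.7629 -0.0816  0.0284]
```

```bash
python3 -c "
import cv2,numpy as np
a=cv2.imread('pics/top1.png');cv2.imwrite('pics/top1b.png',cv2.resize(a,(800,500)))"
```

```text
(no output)
```

View pics/top1.png

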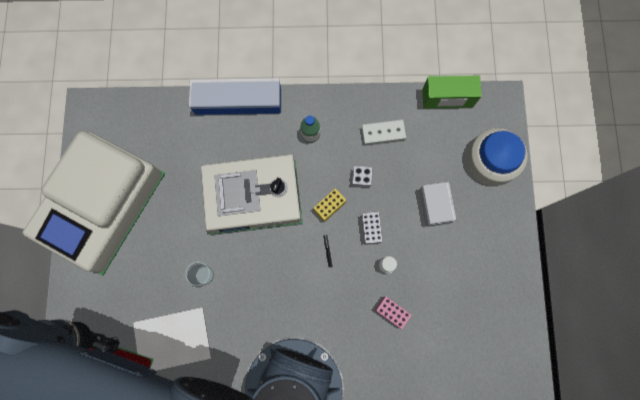

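View pics/side1.png

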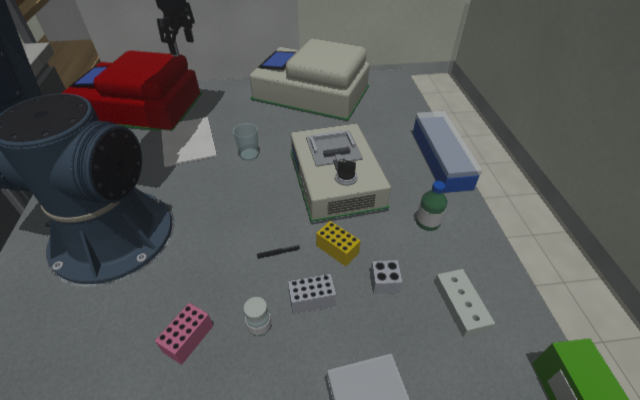

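Candidates for the block in the top picture are silver oblong (372,228), yellow (330,205), pink (394,312) and square silver (362,176). By the description it is the silver oblong one, at (313,292) in the side picture. The mixer is at (250,195), with the knob at (277,186). Next I'll fit the poses from depth.

```bash
python3 - <<'E'
from h import *
np.set_printoptions(precision=4,suppress=True)
def rect(Q):
    (c,s,a)=cv2.minAreaRect((Q[:,:2]*1000).astype(np.float32)); return np.round(c,1),np.round(s,1),round(a,1),np.round(np.median(Q,0),4),len(Q)
def near(P,c,rad,z0,z1):
    P=P.reshape(-1,3); return P[(np.hypot(P[:,0]-c[0],P[:,1]-c[1])<rad)&(P[:,2]>z0)&(P[:,2]<z1)]
C={}
for c in ('top','side'):
    d=np.load(c+'1.npy');P=cloud(c,d);C[c]=P
    print(c,'block top',rect(near(P,(.462,-.243),.062,.044,.056)))
    print(c,'block all',rect(near(P,(.462,-.243),.062,.015,.056)))
    print(c,'deck',rect(near(P,(.548,.122),.2,.078,.2)))
    print(c,'mixer all',rect(near(P,(.548,.122),.2,.03,.2)))
    print(c,'knob top',rect(near(P,(.575,.038),.03,.126,.15)))
    print(c,'fence etc',rect(near(P,(.56,.16),.085,.098,.12)))
    print(c,'bench z',np.median(near(P,(.45,-.1),.05,-.02,.02)[:,2]))
    print('square',rect(near(P,(.61,-.223),.045,.036,.06)))
a=cv2.imread('pics/top1.png')[145:245,195:395]; b=cv2.imread('pics/side1.png')[115:225,280:400]
cv2.imwrite('pics/cr.png',np.vstack([cv2.resize(a,(660,330),interpolation=2),np.hstack([cv2.resize(b,(295,270),interpolation=2),cv2.resize(cv2.imread('pics/side1.png')[215:325,270:420],(365,270),interpolation=2)])]))
E
```

```text
top block top (array([ 462.3, -237.3]), array([90.9, 49.8]), 4.3, array([ 0.4602, -0.2375,  0.0497]), 468)
top block all (array([ 462.2, -237.3]), array([91.5, 50.5]), 3.7, array([ 0.4599, -0.2358,  0.0492]), 538)
top deck (array([568.1, 124.3]), array([200.6, 279.7]), 6.5, array([0.5633, 0.1224, 0.0861]), 6073)
top mixer all (array([570.2,  97.8]), array([205.2, 335. ]), 6.4, array([0.5592, 0.1215, 0.0857]), 6478)
top knob top (array([577.9,  40.2]), array([14.8, 41.9]), 68.4, array([0.5779, 0.0401, 0.1354]), 77)
top fence etc (array([558.3, 155.1]), array([133.6, 118. ]), 75.7, array([0.5636, 0.1657, 0.103 ]), 358)
top bench z -0.00016077454197138685
square (array([ 623.3, -213.5]), array([55.5, 56.5]), 87.7, array([ 0.6216, -0.214 ,  0.0435]), 319)
side block top (array([ 462. , -236.9]), array([89.9, 51.9]), 4.6, array([ 0.4612, -0.2399,  0.0507]), 1021)
side block all (array([ 462., -237.]), array([89.9, 52.1]), 4.6, array([ 0.4613, -0.248 ,  0.0502]), 1353)
side deck (array([568.3, 124.1]), array([199.2, 282.8]), 6.3, array([0.5634, 0.0954, 0.0869]), 5307)
side mixer all (array([569.7,  96.8]), array([202.2, 337.2]), 6.3, array([0.5626, 0.0633, 0.0861]), 6642)
side knob top (array([577.6,  39. ]), array([19. , 41.4]), 69.7, array([0.5778, 0.0372, 0.1357]), 131)
side fence etc (array([564.7, 157.1]), array([110.7, 108.3]), 5.6, array([0.5634, 0.1683, 0.1045]), 425)
side bench z 0.0009908799379908517
square (array([ 623.3, -214. ]), array([57.8, 56.1]), 85.8, array([ 0.6215, -0.2184,  0.0448]), 630)
```

View pics/cr.png

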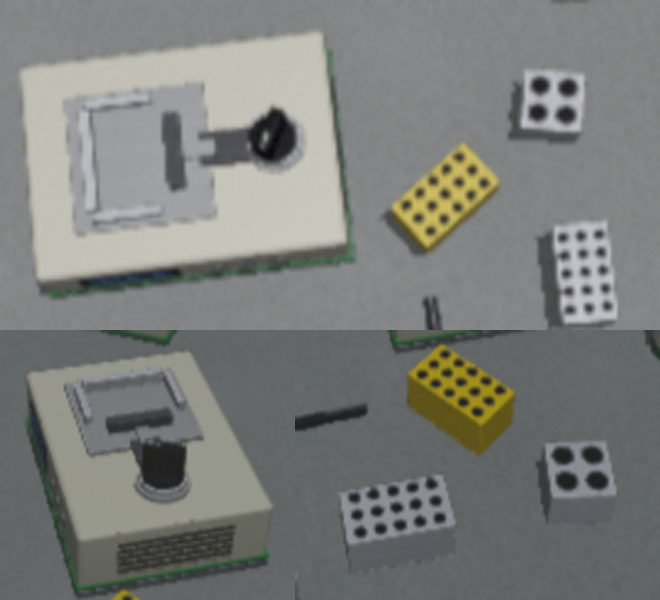

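The close crop confirms the silver 5x3 block, lower right in the crop, and shows an empty nest with the jaw open. Next are the nest in the mixer frame and the first move.

```bash
cat >> h.py <<'E'
def goto(x,y,z,th):
    o=r.get_obs();q=o['ee_rot'];Rc=R.from_quat([q[1],q[2],q[3],q[0]]);t=np.radians(th)
    X=np.array([np.cos(t),np.sin(t),0]);Z=np.array([0,0,-1.]);Rd=R.from_matrix(np.stack([X,np.cross(Z,X),Z],1))
    s=Rc.inv().apply(np.array([x,y,z])-o['tcp_pos']);a=(Rc.inv()*Rd).as_rotvec(degrees=True)
    c=Rc.apply([1,0,0]);print('shift',np.round(s,4),'turn',np.round(a,2),'theta now',np.round(np.degrees(np.arctan2(c[1],c[0])),2),'tcp',np.round(o['tcp_pos'],4),'w',round(o['gripper_width'],4),'t',round(o['time'],2))
E
python3 - <<'E'
from h import *
np.set_printoptions(precision=4,suppress=True)
t=np.radians(6.4);Rm=np.array([[np.cos(t),-np.sin(t)],[np.sin(t),np.cos(t)]])
for c in ('top','side'):
    P=cloud(c,np.load(c+'1.npy')).reshape(-1,3); L=(P[:,:2]-[.568,.1242])@Rm*1000
    m=(abs(L[:,0])<70)&(L[:,1]>-55)&(L[:,1]<120)&(P[:,2]>.099)&(P[:,2]<.115)
    Q=np.c_[L[m],P[m,2]*1000]
    f=Q[Q[:,1]>70]; print(c,'hi y: n',len(f),np.percentile(f,[2,10,50,90,98],axis=0))
    for lo,hi,s in ((-70,-30,'stop-'),(30,70,'stop+')):
        g=Q[(Q[:,0]>lo)&(Q[:,0]<hi)&(Q[:,1]<75)&(Q[:,1]>20)]
        print(s,len(g),np.percentile(g[:,0],[2,10,50,90,98]),np.percentile(g[:,1],[2,98]))
    g=Q[(abs(Q[:,0])<38)&(Q[:,1]<40)&(Q[:,1]>-30)]; print('jaw',len(g),np.percentile(g,[2,50,98],axis=0))
for uv,c in (((230.4,191.1),'top'),((331.7,143),'side')):
    w=onplane(c,uv,.091); print('nest',w,(w[:2]-[.568,.1242])@Rm*1000)
goto(.462,-.237,.12,94.4)
E
```

```text
top hi y: n 121 [[-50.9996  70.5042  99.2039]
 [-42.1171  75.1057 100.3109]
 [ -3.7216  79.2418 103.9752]
 [ 38.891   83.6477 107.8349]
 [ 52.3522  84.5896 109.4132]]
stop- 50 [-54.8942 -54.1495 -50.8266 -47.4409 -46.7775] [21.2746 72.95  ]
stop+ 40 [47.35   48.1228 51.4243 54.9848 55.6802] [23.1456 73.6264]
jaw 119 [[-34.4465 -16.6665  99.3836]
 [ -1.8821   3.69   103.9849]
 [ 34.7049  10.8302 109.8287]]
side hi y: n 160 [[-51.0559  71.645   99.1854]
 [-41.1242  74.0879 100.3535]
 [ -0.6599  77.4398 104.7175]
 [ 40.7843  84.2895 107.0214]
 [ 52.4483  86.4864 108.0012]]
stop- 49 [-54.674  -54.1348 -50.6691 -46.6941 -37.5045] [22.8802 74.218 ]
stop+ 44 [37.6831 48.3345 51.2904 55.3341 55.9169] [23.3759 74.4074]
jaw 150 [[-34.1585  -4.784   99.5883]
 [ -1.3878   0.4942 105.8892]
 [ 33.506   11.7571 108.4809]]
nest [0.5693 0.1795 0.091 ] [ 7.4297 54.8398]
nest [0.5632 0.1783 0.091 ] [ 1.2872 54.3279]
shift [-0.5638  0.5153  0.1113] turn [ -0.    0.  -24.5] theta now 69.9 tcp [0.1718 0.4695 0.2313] w 0.085 t 1.3
```

```bash
python3 -m pendant '[{"x":-0.28,"y":0.26,"az":-24.5},{"x":-0.28,"y":0.26,"az":-24.5},{"x":-0.28,"y":0.26,"az":-24.5},{"x":-0.28,"y":0.26,"az":-24.5},{"x":-0.28,"y":0.26,"az":-24.5},{"x":-0.28,"y":0.26,"az":-24.5},{"x":-0.28,"y":0.26,"az":-24.5},{"x":-0.28,"y":0.26,"az":-24.5}]'; python3 -c "
from h import *
goto(.462,-.237,.12,94.4)"
```

```text
shift [-0.5638  0.5153  0.1113] turn [ -0.    0.  -24.5] theta now 69.9 tcp [0.1718 0.4695 0.2313] w 0.085 t 1.3schema error: expected keys x, y, z, ax, ay, az, jaw
```

```bash
python3 -m pendant '[{"x":-0.28,"y":0.26,"z":0,"ax":0,"ay":0,"az":-24.5,"jaw":-1},{"x":-0.28,"y":0.26,"z":0,"ax":0,"ay":0,"az":-24.5,"jaw":-1},{"x":-0.28,"y":0.26,"z":0,"ax":0,"ay":0,"az":-24.5,"jaw":-1},{"x":-0.28,"y":0.26,"z":0,"ax":0,"ay":0,"az":-24.5,"jaw":-1},{"x":-0.28,"y":0.26,"z":0,"ax":0,"ay":0,"az":-24.5,"jaw":-1},{"x":-0.28,"y":0.26,"z":0,"ax":0,"ay":0,"az":-24.5,"jaw":-1},{"x":-0.28,"y":0.26,"z":0,"ax":0,"ay":0,"az":-24.5,"jaw":-1},{"x":-0.28,"y":0.26,"z":0,"ax":0,"ay":0,"az":-24.5,"jaw":-1}]'; python3 -c "
from h import *
goto(.462,-.237,.12,94.4)"
```

```text
time: 1.97
tcp_pos: [0.2974, 0.1694, 0.2315]
ee_rot: [0.0, 0.679, 0.734, 0.0]
ft_force: [1.5, 1.1, -0.3]
gripper_width: 0.0854
shift [-0.4179  0.1326  0.1115] turn [ 0.04 -0.01  0.02] theta now 94.42 tcp [0.2974 0.1694 0.2315] w 0.0854 t 1.97
```

```bash
python3 -m pendant '[{"x":-0.418,"y":0.133,"z":0,"ax":0,"ay":0,"az":0,"jaw":-1},{"x":-0.418,"y":0.133,"z":0,"ax":0,"ay":0,"az":0,"jaw":-1},{"x":-0.418,"y":0.133,"z":0,"ax":0,"ay":0,"az":0,"jaw":-1},{"x":-0.418,"y":0.133,"z":0,"ax":0,"ay":0,"az":0,"jaw":-1},{"x":-0.418,"y":0.133,"z":0,"ax":0,"ay":0,"az":0,"jaw":-1},{"x":-0.418,"y":0.133,"z":0,"ax":0,"ay":0,"az":0,"jaw":-1},{"x":-0.418,"y":0.133,"z":0,"ax":0,"ay":0,"az":0,"jaw":-1},{"x":-0.418,"y":0.133,"z":0,"ax":0,"ay":0,"az":0,"jaw":-1}]'; python3 -m pendant '[{"x":-0.08,"y":0.025,"z":0.08,"ax":0,"ay":0,"az":0,"jaw":-1},{"x":-0.08,"y":0.025,"z":0.08,"ax":0,"ay":0,"az":0,"jaw":-1},{"x":-0.08,"y":0.025,"z":0.08,"ax":0,"ay":0,"az":0,"jaw":-1},{"x":-0.08,"y":0.025,"z":0.08,"ax":0,"ay":0,"az":0,"jaw":-1},{"x":-0.08,"y":0.025,"z":0.08,"ax":0,"ay":0,"az":0,"jaw":-1}]';python3 -c "
from h import *
goto(.462,-.237,.02,94.4)"
```

```text
time: 2.63
tcp_pos: [0.418, -0.1279, 0.2315]
ee_rot: [0.0, 0.68, 0.734, 0.0]
ft_force: [1.4, 1.1, -0.5]
gripper_width: 0.0853
time: 3.05
tcp_pos: [0.4481, -0.2037, 0.1502]
ee_rot: [-0.001, 0.68, 0.733, -0.0]
ft_force: [-0.0, 0.8, 0.9]
gripper_width: 0.0852
shift [-0.0344  0.0117  0.1301] turn [-0.14 -0.08 -0.1 ] theta now 94.3 tcp [ 0.4481 -0.2037  0.1502] w 0.0852 t 3.05
```

```bash
python3 -m pendant '[{"x":-0.0345,"y":0.0117,"z":0.02,"ax":0,"ay":0,"az":0,"jaw":-1},{"x":-0.0345,"y":0.0117,"z":0.04,"ax":0,"ay":0,"az":0,"jaw":-1},{"x":-0.0345,"y":0.0117,"z":0.06,"ax":0,"ay":0,"az":0,"jaw":-1},{"x":-0.0345,"y":0.0117,"z":0.06,"ax":0,"ay":0,"az":0,"jaw":-1}]';python3 - <<'E'
from h import *
goto(.462,-.237,.02,94.4)
p,d=snap('top','t2');q,_=snap('side','s2')
cv2.imwrite('pics/cr2.png',np.hstack([cv2.resize(p[170:300,310:450],(400,371)),cv2.resize(q[200:330,250:400],(400,371))])[:,:,::-1])
E
```

```text
time: 3.38
tcp_pos: [0.4619, -0.2355, 0.0894]
ee_rot: [-0.002, 0.679, 0.734, -0.0]
ft_force: [-0.4, 0.7, -0.8]
gripper_width: 0.0856
shift [-0.0017  0.0002  0.0694] turn [-0.16 -0.11  0.03] theta now 94.43 tcp [ 0.4619 -0.2355  0.0894] w 0.0856 t 3.38
```

View pics/cr2.png

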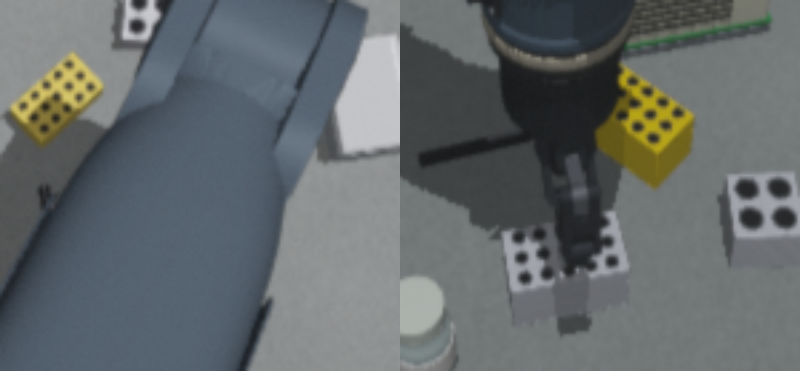

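In the side view (right half), the fingers straddle the silver block at about (575,260) and clear its neighbours. Now I'll go down and grip.

```bash
python3 -m pendant '[{"x":-0.001,"y":0,"z":0.02,"ax":0.1,"ay":0.1,"az":0,"jaw":-1},{"x":-0.001,"y":0,"z":0.04,"ax":0.1,"ay":0.1,"az":0,"jaw":-1},{"x":-0.001,"y":0,"z":0.06,"ax":0.1,"ay":0.1,"az":0,"jaw":-1},{"x":-0.001,"y":0,"z":0.0685,"ax":0.1,"ay":0.1,"az":0,"jaw":-1},{"x":-0.001,"y":0,"z":0.0685,"ax":0.1,"ay":0.1,"az":0,"jaw":0.2},{"x":-0.001,"y":0,"z":0.0685,"ax":0.1,"ay":0.1,"az":0,"jaw":1},{"x":-0.001,"y":0,"z":0.0685,"ax":0.1,"ay":0.1,"az":0,"jaw":1},{"x":-0.001,"y":0,"z":0.0685,"ax":0.1,"ay":0.1,"az":0,"jaw":1}]';python3 -m pendant '[{"x":0,"y":0,"z":0,"ax":0,"ay":0,"az":0,"jaw":1},{"x":0,"y":0,"z":0,"ax":0,"ay":0,"az":0,"jaw":1},{"x":0,"y":0,"z":0,"ax":0,"ay":0,"az":0,"jaw":1},{"x":0,"y":0,"z":-0.005,"ax":0,"ay":0,"az":0,"jaw":1},{"x":0,"y":0,"z":-0.01,"ax":0,"ay":0,"az":0,"jaw":1},{"x":0,"y":0,"z":-0.02,"ax":0,"ay":0,"az":0,"jaw":1}]';python3 -c "
from h import *
goto(.462,-.237,.23,94.4)"
```

```text
time: 4.15
tcp_pos: [0.4643, -0.2382, 0.0248]
ee_rot: [-0.0, 0.679, 0.734, 0.0]
ft_force: [-2.8, 2.5, 10.1]
gripper_width: 0.0492
time: 4.65
tcp_pos: [0.4629, -0.2377, 0.0433]
ee_rot: [-0.002, 0.679, 0.734, -0.0]
ft_force: [0.7, -0.0, -3.6]
gripper_width: 0.0487
shift [ 0.0011 -0.0013 -0.1867] turn [-0.14 -0.12 -0.  ] theta now 94.4 tcp [ 0.4629 -0.2377  0.0433] w 0.0487 t 4.65
```

```bash
python3 -m pendant '[{"x":0,"y":0,"z":-0.035,"ax":0,"ay":0,"az":0,"jaw":1},{"x":0,"y":0,"z":-0.07,"ax":0,"ay":0,"az":0,"jaw":1},{"x":0,"y":0,"z":-0.105,"ax":0,"ay":0,"az":0,"jaw":1},{"x":0,"y":0,"z":-0.14,"ax":0,"ay":0,"az":0,"jaw":1},{"x":0,"y":0,"z":-0.16,"ax":0,"ay":0,"az":0,"jaw":1},{"x":0,"y":0,"z":-0.17,"ax":0,"ay":0,"az":0,"jaw":1}]';python3 -c "
from h import *
goto(.563,.1714,.215,96.4)"
```

```text
time: 5.15
tcp_pos: [0.4645, -0.2386, 0.217]
ee_rot: [0.001, 0.679, 0.734, 0.001]
ft_force: [0.3, 0.0, -3.3]
gripper_width: 0.0487
shift [0.4012 0.1296 0.0019] turn [ 0.13  0.05 -2.  ] theta now 94.4 tcp [ 0.4645 -0.2386  0.217 ] w 0.0487 t 5.15
```

```bash
python3 -m pendant '[{"x":0.03,"y":0.01,"z":0,"ax":0,"ay":0,"az":-2,"jaw":1},{"x":0.065,"y":0.021,"z":0,"ax":0,"ay":0,"az":-2,"jaw":1},{"x":0.1,"y":0.032,"z":0,"ax":0,"ay":0,"az":-2,"jaw":1},{"x":0.135,"y":0.044,"z":0,"ax":0,"ay":0,"az":-2,"jaw":1},{"x":0.17,"y":0.055,"z":0,"ax":0,"ay":0,"az":-2,"jaw":1},{"x":0.205,"y":0.066,"z":0,"ax":0,"ay":0,"az":-2,"jaw":1},{"x":0.24,"y":0.0775,"z":0,"ax":0,"ay":0,"az":-2,"jaw":1},{"x":0.275,"y":0.089,"z":0,"ax":0,"ay":0,"az":-2,"jaw":1}]';python3 -m pendant '[{"x":0.03,"y":0.01,"z":0,"ax":0,"ay":0,"az":0,"jaw":1},{"x":0.06,"y":0.02,"z":0,"ax":0,"ay":0,"az":0,"jaw":1},{"x":0.085,"y":0.028,"z":0,"ax":0,"ay":0,"az":0,"jaw":1},{"x":0.105,"y":0.034,"z":0,"ax":0,"ay":0,"az":0,"jaw":1},{"x":0.12,"y":0.04,"z":0,"ax":0,"ay":0,"az":0,"jaw":1},{"x":0.12,"y":0.04,"z":0,"ax":0,"ay":0,"az":0,"jaw":1},{"x":0.12,"y":0.04,"z":0,"ax":0,"ay":0,"az":0,"jaw":1}]';python3 - <<'E'
from h import *
np.set_printoptions(precision=4,suppress=True)
goto(.563,.1714,.215,96.4)
for c in ('side','top'):
    p,d=snap(c,c+'3'); np.save(c+'3.npy',d)
    P=cloud(c,d); Q=P.reshape(-1,3)
    t=r.get_obs()['tcp_pos']; th=np.radians(6.4)
    L=(Q[:,:2]-t[:2])@np.array([[np.cos(th),-np.sin(th)],[np.sin(th),np.cos(th)]])
    m=(abs(L[:,0])<.055)&(abs(L[:,1])<.04)&(Q[:,2]<t[2]+.045)&(Q[:,2]>t[2]-.04)
    S=np.c_[L[m],Q[m,2]-t[2]]*1000; print(c,len(S),np.percentile(S,[1,5,50,95,99],axis=0))
    if c=='side': print('bymode',np.histogram(S[:,2],bins=np.arange(-40,46,3)))
q=cv2.imread('pics/side3.png')
cv2.imwrite('pics/cr3.png',cv2.resize(q[60:210,260:420],(640,600),interpolation=2))
E
```

```text
time: 5.82
tcp_pos: [0.5309, 0.0447, 0.2129]
ee_rot: [-0.002, 0.667, 0.745, -0.0]
ft_force: [1.8, -0.1, -4.0]
gripper_width: 0.0487
time: 6.4
tcp_pos: [0.5572, 0.1671, 0.2126]
ee_rot: [-0.002, 0.666, 0.746, -0.001]
ft_force: [-0.2, -0.5, -4.0]
gripper_width: 0.0489
shift [ 0.0036  0.0063 -0.0024] turn [-0.18 -0.08  0.08] theta now 96.48 tcp [0.5572 0.1671 0.2126] w 0.0489 t 6.4
side 1006 [[-47.0837 -37.5887 -22.5933]
 [-46.5858 -34.8732 -19.7105]
 [-10.5163 -22.5837  14.4955]
 [ 38.3142  20.958   31.7386]
 [ 41.7513  27.8741  39.9461]]
bymode (array([  0,   0,   0,   0,   0,  16,  43,  35,  49,  37,  45,  37,  47,
        31,  43,  31,  45,  38,  46,  41,  48, 123, 181,  20,  15,  14,
        14,   4]), array([-40, -37, -34, -31, -28, -25, -22, -19, -16, -13, -10,  -7,  -4,
        -1,   2,   5,   8,  11,  14,  17,  20,  23,  26,  29,  32,  35,
        38,  41,  44]))
top 51 [[-34.1855 -37.545  -24.2336]
 [-30.4337 -33.8954 -20.1956]
 [-12.0886 -24.7649  10.5742]
 [ 40.372  -21.6594  33.0649]
 [ 42.5138 -19.8538  37.156 ]]
```

View pics/cr3.png

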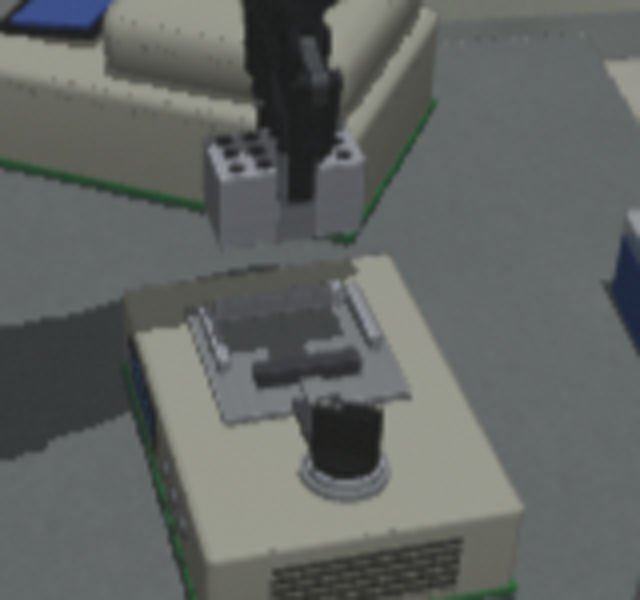

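```bash
python3 - <<'E'
from h import *
np.set_printoptions(precision=2,suppress=True)
o=r.get_obs();t=o['tcp_pos'];th=np.radians(6.4);Rm=np.array([[np.cos(th),-np.sin(th)],[np.sin(th),np.cos(th)]])
print('tcp in mixer',(t[:2]-[.568,.1242])@Rm*1000)
for c in ('side',):
    d=np.load(c+'3.npy');Q=cloud(c,d).reshape(-1,3)
    L=(Q[:,:2]-[.568,.1242])@Rm*1000; z=(Q[:,2]-t[2])*1000
    tl=(t[:2]-[.568,.1242])@Rm*1000
    f=(abs(L[:,0]-tl[0])<60)&(L[:,1]-tl[1]>-30)&(L[:,1]-tl[1]<-15)&(z>-20)&(z<20)
    F=L[f]; F=F[(abs(F[:,0]-tl[0])>14)]
    k=np.polyfit(F[:,0],F[:,1],1); res=F[:,1]-np.polyval(k,F[:,0]); g=abs(res)<1.5; k=np.polyfit(F[g,0],F[g,1],1)
    print('front face yaw rel mixer deg',np.degrees(np.arctan(k[0])),'y at tcp x',np.polyval(k,tl[0]),'x ext',F[g,0].min(),np.percentile(F[g,0],[1,99]),F[g,0].max(),g.sum())
    u=(abs(L[:,0]-tl[0])<60)&(abs(L[:,1]-tl[1])<30)&(z>23)&(z<28.5)
    U=L[u]; print('top',np.percentile(U,[1,50,99],axis=0),np.median(z[u]),cv2.minAreaRect(U.astype(np.float32)))
E
```

```text
tcp in mixer [-5.98 42.76]
front face yaw rel mixer deg 0.041505654812662905 y at tcp x 19.923583349218326 x ext -52.2508723276253 [-52.05  36.04] 36.4684066583297 239
top [[-52.59  17.09]
 [-23.69  39.54]
 [ 35.82  70.84]] 26.074293568427777 ((-8.539119720458984, 42.82773971557617), (89.03009796142578, 59.157188415527344), 1.2728075981140137)
```

```bash
python3 - <<'E'
from h import *
th=np.radians(6.4);Rm=np.array([[np.cos(th),-np.sin(th)],[np.sin(th),np.cos(th)]])
for c in('side','top'):
    Q=cloud(c,np.load(c+'1.npy')).reshape(-1,3);L=(Q[:,:2]-[.568,.1242])@Rm*1000;z=Q[:,2]*1000
    for lo,hi in((93.5,97),(97,100),(100,103),(103,109)):
        m=(abs(L[:,0])<42)&(L[:,1]>60)&(L[:,1]<95)&(z>lo)&(z<hi); print(c,lo,m.sum(),np.round(np.percentile(L[m,1],[5,25,50,75,95]),1) if m.sum() else '')
    m=(abs(L[:,0])<30)&(L[:,1]>25)&(L[:,1]<60);print('floor',np.median(z[m]))
    m=(abs(L[:,0])<30)&(L[:,1]>-10)&(L[:,1]<25)&(z>103);print('jaw top',np.round(np.percentile(L[m,1],[3,50,97]),1))
E
```

```text
side 93.5 37 [62.1 73.  76.3 77.4 78.8]
side 97 27 [73.2 75.6 76.4 77.1 78.6]
side 100 26 [73.6 75.5 76.5 77.5 79.1]
side 103 92 [73.9 76.6 78.7 83.5 85.6]
floor 92.27847684344964
jaw top [-3.5  2.8 11.8]
top 93.5 40 [61.8 67.3 73.2 90.4 93.6]
top 97 19 [62.6 74.8 75.7 77.8 85.6]
top 100 24 [75.2 77.4 79.6 82.4 84. ]
top 103 65 [75.3 77.4 79.8 82.4 84.1]
floor 90.08414668115338
jaw top [-2.5  4.2 10.7]
```

```bash
python3 -m pendant '[{"x":0.002,"y":0.004,"z":0.01,"ax":-0.18,"ay":-0.08,"az":0,"jaw":1},{"x":0.004,"y":0.0084,"z":0.03,"ax":-0.18,"ay":-0.08,"az":0,"jaw":1},{"x":0.004,"y":0.0084,"z":0.05,"ax":-0.18,"ay":-0.08,"az":0,"jaw":1},{"x":0.004,"y":0.0084,"z":0.065,"ax":-0.18,"ay":-0.08,"az":0,"jaw":1},{"x":0.004,"y":0.0084,"z":0.073,"ax":-0.18,"ay":-0.08,"az":0,"jaw":1},{"x":0.004,"y":0.0084,"z":0.073,"ax":-0.18,"ay":-0.08,"az":0,"jaw":1},{"x":0.004,"y":0.0084,"z":0.073,"ax":-0.18,"ay":-0.08,"az":0,"jaw":1}]';python3 - <<'E'
from h import *
o=r.get_obs();t=o['tcp_pos'];th=np.radians(6.4);Rm=np.array([[np.cos(th),-np.sin(th)],[np.sin(th),np.cos(th)]])
print('tcp mixer, want 2.4 46.8',(t[:2]-[.568,.1242])@Rm*1000)
goto(t[0],t[1],.1155,96.4)
snap('side','side4');q=cv2.imread('pics/side4.png')
cv2.imwrite('pics/cr4.png',cv2.resize(q[90:190,270:400],(780,600),interpolation=2))
E
```

```text
time: 7.08
tcp_pos: [0.5654, 0.1713, 0.1404]
ee_rot: [0.0, 0.667, 0.745, 0.001]
ft_force: [-0.0, -0.0, -3.7]
gripper_width: 0.0487
tcp mixer, want 2.4 46.8 [ 2.6488499  47.09118973]
shift [-0.     -0.      0.0249] turn [ 0.07 -0.02 -0.03] theta now 96.37 tcp [0.5654 0.1713 0.1404] w 0.0487 t 7.08
```

View pics/cr4.png

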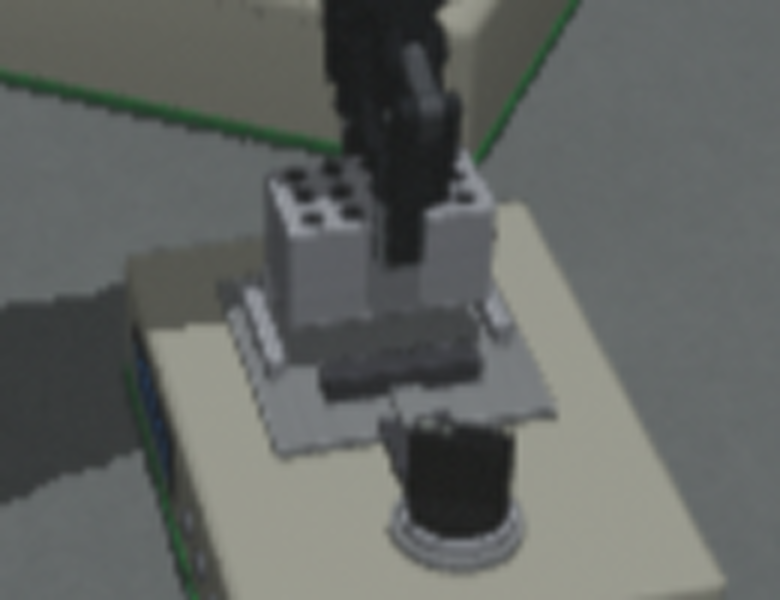

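The block at crop (380,250) hangs centred between the end stops at (262,330) and (500,315), behind the jaw. I'll lower it in small steps.

```bash
python3 -m pendant '[{"x":0,"y":0,"z":0.008,"ax":0,"ay":0,"az":0,"jaw":1},{"x":0,"y":0,"z":0.014,"ax":0,"ay":0,"az":0,"jaw":1},{"x":0,"y":0,"z":0.018,"ax":0,"ay":0,"az":0,"jaw":1},{"x":0,"y":0,"z":0.021,"ax":0,"ay":0,"az":0,"jaw":1},{"x":0,"y":0,"z":0.023,"ax":0,"ay":0,"az":0,"jaw":1},{"x":0,"y":0,"z":0.023,"ax":0,"ay":0,"az":0,"jaw":1}]'; python3 -m pendant '[{"x":0,"y":0,"z":0.001,"ax":0,"ay":0,"az":0,"jaw":1},{"x":0,"y":0,"z":0.0015,"ax":0,"ay":0,"az":0,"jaw":1},{"x":0,"y":0,"z":0.0015,"ax":0,"ay":0,"az":0,"jaw":1}]'
```

```text
time: 7.63
tcp_pos: [0.5652, 0.1716, 0.1168]
ee_rot: [0.0, 0.667, 0.745, 0.0]
ft_force: [-0.3, -0.4, -3.6]
gripper_width: 0.0489
time: 7.88
tcp_pos: [0.5655, 0.1717, 0.1159]
ee_rot: [0.0, 0.667, 0.745, 0.001]
ft_force: [0.1, 0.2, -4.5]
gripper_width: 0.0491
```

```bash
python3 -m pendant '[{"x":0,"y":0,"z":0.0005,"ax":0,"ay":0,"az":0,"jaw":1},{"x":0,"y":0,"z":0.001,"ax":0,"ay":0,"az":0,"jaw":1},{"x":0,"y":0,"z":0.001,"ax":0,"ay":0,"az":0,"jaw":1}]'; python3 -m pendant '[{"x":0,"y":0,"z":0.0005,"ax":0,"ay":0,"az":0,"jaw":1},{"x":0,"y":0,"z":0.001,"ax":0,"ay":0,"az":0,"jaw":1},{"x":0,"y":0,"z":0.001,"ax":0,"ay":0,"az":0,"jaw":1}]'
```

```text
time: 8.13
tcp_pos: [0.5656, 0.1717, 0.1158]
ee_rot: [0.001, 0.667, 0.745, 0.001]
ft_force: [-4.0, -1.7, 9.0]
gripper_width: 0.0489
time: 8.38
tcp_pos: [0.5657, 0.1717, 0.1158]
ee_rot: [0.001, 0.667, 0.745, 0.001]
ft_force: [-10.8, -2.8, 23.4]
gripper_width: 0.0489
```

```bash
python3 -m pendant '[{"x":0,"y":0,"z":-0.0015,"ax":0,"ay":0,"az":0,"jaw":1},{"x":0,"y":0,"z":-0.0015,"ax":0,"ay":0,"az":0,"jaw":0.2},{"x":0,"y":0,"z":-0.0015,"ax":0,"ay":0,"az":0,"jaw":-0.6},{"x":0,"y":0,"z":-0.0015,"ax":0,"ay":0,"az":0,"jaw":-0.6},{"x":0,"y":0,"z":-0.0015,"ax":0,"ay":0,"az":0,"jaw":-0.6},{"x":0,"y":0,"z":-0.02,"ax":0,"ay":0,"az":0,"jaw":-0.6},{"x":0,"y":0,"z":-0.05,"ax":0,"ay":0,"az":0,"jaw":-0.6},{"x":0,"y":0,"z":-0.08,"ax":0,"ay":0,"az":0,"jaw":-0.6}]';python3 -c "
from h import *
goto(.5777,.0397,.2,248.4)
print(r.get_obs()['joints'],r.get_obs()['ft_force'])"
```

```text
time: 9.05
tcp_pos: [0.5646, 0.1714, 0.1941]
ee_rot: [-0.0, 0.667, 0.745, -0.0]
ft_force: [-0.1, 0.1, 0.1]
gripper_width: 0.0684
shift [-0.1324 -0.0017 -0.0059] turn [-0.00e+00 -3.00e-02 -1.52e+02] theta now 96.4 tcp [0.5646 0.1714 0.1941] w 0.0684 t 9.05
[2.94675337e-01 4.09881210e-01 1.42709585e-01 1.30402132e+00
 1.70865562e-04 1.82962954e-01] [-0.09018278  0.09020381  0.14301172]
```

```bash
python3 -m pendant '[{"x":0,"y":0,"z":-0.02,"ax":0,"ay":0,"az":-7,"jaw":-0.6},{"x":-0.02,"y":0,"z":-0.03,"ax":0,"ay":0,"az":-14,"jaw":-0.6},{"x":-0.04,"y":0,"z":-0.03,"ax":0,"ay":0,"az":-21,"jaw":-0.6},{"x":-0.06,"y":0,"z":-0.03,"ax":0,"ay":0,"az":-28,"jaw":-0.6},{"x":-0.08,"y":-0.001,"z":-0.03,"ax":0,"ay":0,"az":-35,"jaw":-0.6},{"x":-0.1,"y":-0.001,"z":-0.03,"ax":0,"ay":0,"az":-42,"jaw":-0.6},{"x":-0.12,"y":-0.0015,"z":-0.03,"ax":0,"ay":0,"az":-49,"jaw":-0.6},{"x":-0.1325,"y":-0.0017,"z":-0.03,"ax":0,"ay":0,"az":-56,"jaw":-0.6}]'
python3 -m pendant '[{"x":0,"y":0,"z":0,"ax":0,"ay":0,"az":-7,"jaw":-0.6},{"x":0,"y":0,"z":0,"ax":0,"ay":0,"az":-14,"jaw":-0.6},{"x":0,"y":0,"z":0,"ax":0,"ay":0,"az":-21,"jaw":-0.6},{"x":0,"y":0,"z":0,"ax":0,"ay":0,"az":-28,"jaw":-0.6},{"x":0,"y":0,"z":0,"ax":0,"ay":0,"az":-35,"jaw":-0.6},{"x":0,"y":0,"z":0,"ax":0,"ay":0,"az":-42,"jaw":-0.6},{"x":0,"y":0,"z":0,"ax":0,"ay":0,"az":-49,"jaw":-0.6},{"x":0,"y":0,"z":0,"ax":0,"ay":0,"az":-56,"jaw":-0.6}]'
python3 -m pendant '[{"x":0,"y":0,"z":0,"ax":0,"ay":0,"az":-7,"jaw":-0.3},{"x":0,"y":0,"z":0,"ax":0,"ay":0,"az":-14,"jaw":-0.3},{"x":0,"y":0,"z":0,"ax":0,"ay":0,"az":-21,"jaw":-0.3},{"x":0,"y":0,"z":0,"ax":0,"ay":0,"az":-28,"jaw":-0.3},{"x":0,"y":0,"z":0,"ax":0,"ay":0,"az":-35,"jaw":-0.3},{"x":0,"y":0,"z":0,"ax":0,"ay":0,"az":-40,"jaw":-0.3},{"x":0,"y":0,"z":0,"ax":0,"ay":0,"az":-40,"jaw":-0.3},{"x":0,"y":0,"z":0,"ax":0,"ay":0,"az":-40,"jaw":-0.3}]'
python3 - <<'E'
from h import *
goto(.5777,.0397,.112,248.4); print(r.get_obs()['joints'],r.get_obs()['torque'])
p,d=snap('side','side5');np.save('side5.npy',d)
th=np.radians(6.4);Rm=np.array([[np.cos(th),-np.sin(th)],[np.sin(th),np.cos(th)]])
Q=cloud('side',d).reshape(-1,3);L=(Q[:,:2]-[.568,.1242])@Rm*1000;z=Q[:,2]*1000
m=(abs(L[:,0])<60)&(L[:,1]>15)&(L[:,1]<95)&(z>136)&(z<150);print('block top',np.round(np.median(z[m]),1),cv2.minAreaRect(L[m].astype(np.float32)))
m=(abs(L[:,0])<60)&(L[:,1]>15)&(L[:,1]<30)&(z>110)&(z<136);F=L[m];k=np.polyfit(F[:,0],F[:,1],1);print('front',np.degrees(np.arctan(k[0])),np.median(F[:,1]),np.percentile(F[:,0],[1,99]))
cv2.imwrite('pics/cr5.png',cv2.resize(p[90:200,270:400],(709,600),interpolation=2)[:,:,::-1])
E
```

```text
time: 9.72
tcp_pos: [0.5784, 0.038, 0.2237]
ee_rot: [0.001, 0.236, 0.972, 0.0]
ft_force: [-0.2, 0.6, -0.8]
gripper_width: 0.0686
time: 10.38
tcp_pos: [0.5784, 0.0398, 0.2237]
ee_rot: [0.001, -0.248, 0.969, 0.0]
ft_force: [-0.4, 0.8, -0.2]
gripper_width: 0.0685
time: 11.05
tcp_pos: [0.5784, 0.0397, 0.2237]
ee_rot: [0.001, -0.561, 0.828, -0.0]
ft_force: [0.2, 0.6, -0.6]
gripper_width: 0.0553
shift [0.0004 0.0007 0.1117] turn [-0.06  0.06 -0.17] theta now -111.77 tcp [0.5784 0.0397 0.2237] w 0.0553 t 11.05
[ 6.83010868e-02  3.81264428e-01  1.74956042e-01  1.36311693e+00
  4.43698346e-04 -2.69325719e+00] [-0.02758257 -0.00100261 -0.04858515]
block top 142.2 ((-10.584442138671875, 47.571014404296875), (67.20161437988281, 53.25531005859375), 0.3292163610458374)
front -0.31385400444788625 23.742006184602722 [-43.79046245  44.89834746]
```

View pics/cr5.png

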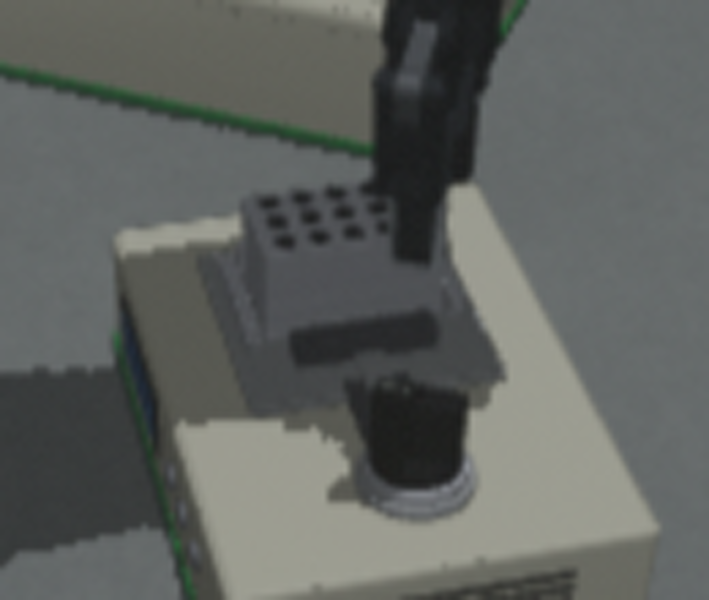

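The block sits flat: its top is at 142 mm, it is centred between the stops, and its front face is at y 23.7 mm. Now I'll go down on the knob.

```bash
python3 -m pendant '[{"x":0.0004,"y":0.0006,"z":0.035,"ax":0,"ay":0,"az":0,"jaw":-0.3},{"x":0.0004,"y":0.0006,"z":0.065,"ax":0,"ay":0,"az":0,"jaw":-0.3},{"x":0.0004,"y":0.0006,"z":0.09,"ax":0,"ay":0,"az":0,"jaw":-0.3},{"x":0.0004,"y":0.0006,"z":0.105,"ax":0,"ay":0,"az":0,"jaw":-0.3},{"x":0.0004,"y":0.0006,"z":0.1105,"ax":0,"ay":0,"az":0,"jaw":-0.3},{"x":0.0004,"y":0.0006,"z":0.1105,"ax":0,"ay":0,"az":0,"jaw":-0.3}]'
python3 -m pendant '[{"x":0,"y":0,"z":0,"ax":0,"ay":0,"az":0,"jaw":0.3},{"x":0,"y":0,"z":0,"ax":0,"ay":0,"az":0,"jaw":1},{"x":0,"y":0,"z":0,"ax":0,"ay":0,"az":0,"jaw":1},{"x":0,"y":0,"z":0,"ax":0,"ay":0,"az":0,"jaw":1},{"x":0,"y":0,"z":0,"ax":0,"ay":0,"az":0,"jaw":1}]'
python3 -c "
from h import *
goto(.5777,.0397,.113,248.4); print(r.get_obs()['torque'],r.get_obs()['ft_force'])"
```

```text
time: 11.6
tcp_pos: [0.5771, 0.0396, 0.1122]
ee_rot: [-0.0, -0.561, 0.828, 0.0]
ft_force: [-0.2, -0.1, -0.6]
gripper_width: 0.0555
time: 12.02
tcp_pos: [0.5786, 0.0399, 0.1146]
ee_rot: [0.002, -0.562, 0.827, -0.001]
ft_force: [0.4, 2.0, 6.3]
gripper_width: 0.0129
shift [0.0006 0.0008 0.0015] turn [-0.17  0.14 -0.01] theta now -111.61 tcp [0.5786 0.0399 0.1146] w 0.0129 t 12.02
[ 0.37978194  0.11608629 -0.05899725] [0.37818326 1.96942526 6.25627588]
```

```bash
cat > st.py <<'E'
from h import *
o=r.get_obs();Rc=R.from_quat(np.roll(o['ee_rot'],-1));c=Rc.apply([1,0,0])
th=np.degrees(np.arctan2(c[1],c[0]))
print('theta',round(th,2),'turned deg',round((-111.61-th)%360,2),'Mz',round(o['torque'][2],3),'M',np.round(o['torque'],3),'F',np.round(o['ft_force'],1),'w',round(o['gripper_width'],4),'tcp',np.round(o['tcp_pos'],4),'j6',round(o['joints'][5],3),'tq6',round(o['joint_torque'][5],3))
E
python3 -m pendant '[{"x":0,"y":0,"z":0,"ax":0,"ay":0,"az":3,"jaw":1},{"x":0,"y":0,"z":0,"ax":0,"ay":0,"az":8,"jaw":1},{"x":0,"y":0,"z":0,"ax":0,"ay":0,"az":13,"jaw":1},{"x":0,"y":0,"z":0,"ax":0,"ay":0,"az":18,"jaw":1},{"x":0,"y":0,"z":0,"ax":0,"ay":0,"az":23,"jaw":1},{"x":0,"y":0,"z":0,"ax":0,"ay":0,"az":28,"jaw":1}]';python3 st.py
python3 -m pendant '[{"x":0,"y":0,"z":0,"ax":0,"ay":0,"az":5,"jaw":1},{"x":0,"y":0,"z":0,"ax":0,"ay":0,"az":10,"jaw":1},{"x":0,"y":0,"z":0,"ax":0,"ay":0,"az":15,"jaw":1},{"x":0,"y":0,"z":0,"ax":0,"ay":0,"az":20,"jaw":1},{"x":0,"y":0,"z":0,"ax":0,"ay":0,"az":25,"jaw":1},{"x":0,"y":0,"z":0,"ax":0,"ay":0,"az":30,"jaw":1}]';python3 st.py
```

```text
time: 12.52
tcp_pos: [0.5785, 0.0399, 0.1145]
ee_rot: [0.002, -0.343, 0.939, -0.0]
ft_force: [-1.1, 1.6, 6.7]
gripper_width: 0.013
theta -139.85 turned deg 28.24 Mz 0.136 M [0.26  0.246 0.136] F [-1.1  1.6  6.7] w 0.013 tcp [0.5785 0.0399 0.1145] j6 -2.203 tq6 -2.651
time: 13.02
tcp_pos: [0.5784, 0.0399, 0.1145]
ee_rot: [0.002, -0.088, 0.996, 0.0]
ft_force: [-1.9, 2.2, 7.3]
gripper_width: 0.013
theta -169.85 turned deg 58.24 Mz 0.164 M [0.267 0.358 0.164] F [-1.9  2.2  7.3] w 0.013 tcp [0.5784 0.0399 0.1145] j6 -1.68 tq6 -2.651
```

```bash
python3 -m pendant '[{"x":0,"y":0,"z":0,"ax":0,"ay":0,"az":5,"jaw":1},{"x":0,"y":0,"z":0,"ax":0,"ay":0,"az":10,"jaw":1},{"x":0,"y":0,"z":0,"ax":0,"ay":0,"az":15,"jaw":1},{"x":0,"y":0,"z":0,"ax":0,"ay":0,"az":20,"jaw":1},{"x":0,"y":0,"z":0,"ax":0,"ay":0,"az":25,"jaw":1},{"x":0,"y":0,"z":0,"ax":0,"ay":0,"az":30,"jaw":1}]';python3 st.py
for i in 1; do python3 -m pendant '[{"x":0,"y":0,"z":0,"ax":0,"ay":0,"az":2,"jaw":1},{"x":0,"y":0,"z":0,"ax":0,"ay":0,"az":4,"jaw":1}]' >/dev/null;python3 st.py; done
python3 -m pendant '[{"x":0,"y":0,"z":0,"ax":0,"ay":0,"az":2,"jaw":1},{"x":0,"y":0,"z":0,"ax":0,"ay":0,"az":4,"jaw":1}]'>/dev/null;python3 st.py
python3 -m pendant '[{"x":0,"y":0,"z":0,"ax":0,"ay":0,"az":2,"jaw":1},{"x":0,"y":0,"z":0,"ax":0,"ay":0,"az":4,"jaw":1}]'>/dev/null;python3 st.py
```

```text
time: 13.52
tcp_pos: [0.5784, 0.04, 0.1145]
ee_rot: [0.001, 0.172, 0.985, 0.001]
ft_force: [-2.1, 2.4, 8.9]
gripper_width: 0.0128
theta 160.16 turned deg 88.23 Mz 0.119 M [0.386 0.549 0.119] F [-2.1  2.4  8.9] w 0.0128 tcp [0.5784 0.04   0.1145] j6 -1.156 tq6 -2.65
theta 156.28 turned deg 92.11 Mz 0.148 M [0.435 0.485 0.148] F [-2.3  1.7  8.1] w 0.0129 tcp [0.5784 0.04   0.1145] j6 -1.088 tq6 -0.637
theta 152.31 turned deg 96.08 Mz 0.15 M [0.369 0.548 0.15 ] F [-2.1  2.5  8.4] w 0.0128 tcp [0.5784 0.04   0.1145] j6 -1.019 tq6 -0.985
theta 148.31 turned deg 100.08 Mz 0.117 M [0.438 0.503 0.117] F [-1.8  2.5  8. ] w 0.0128 tcp [0.5784 0.04   0.1145] j6 -0.949 tq6 -0.988
```

```bash
python3 -m pendant '[{"x":0,"y":0,"z":0,"ax":0,"ay":0,"az":2,"jaw":1},{"x":0,"y":0,"z":0,"ax":0,"ay":0,"az":4,"jaw":1}]'>/dev/null;python3 st.py
python3 -m pendant '[{"x":0,"y":0,"z":0,"ax":0,"ay":0,"az":2,"jaw":1},{"x":0,"y":0,"z":0,"ax":0,"ay":0,"az":4,"jaw":1}]'>/dev/null;python3 st.py
python3 -m pendant '[{"x":0,"y":0,"z":0,"ax":0,"ay":0,"az":2,"jaw":1},{"x":0,"y":0,"z":0,"ax":0,"ay":0,"az":4,"jaw":1}]'>/dev/null;python3 st.py
python3 -m pendant '[{"x":0,"y":0,"z":0,"ax":0,"ay":0,"az":2,"jaw":1},{"x":0,"y":0,"z":0,"ax":0,"ay":0,"az":4,"jaw":1}]'>/dev/null;python3 st.py
```

```text
theta 144.31 turned deg 104.08 Mz 0.13 M [0.441 0.554 0.13 ] F [-2.   2.3  8.2] w 0.013 tcp [0.5784 0.04   0.1145] j6 -0.879 tq6 -0.988
theta 140.31 turned deg 108.08 Mz 0.113 M [0.427 0.551 0.113] F [-1.9  2.6  7.4] w 0.0129 tcp [0.5784 0.04   0.1145] j6 -0.81 tq6 -0.982
theta 136.31 turned deg 112.08 Mz 0.105 M [0.439 0.571 0.105] F [-1.1  2.9  8.6] w 0.0128 tcp [0.5784 0.0401 0.1145] j6 -0.74 tq6 -0.982
theta 132.31 turned deg 116.08 Mz 0.129 M [0.447 0.553 0.129] F [-2.1  3.4  7.9] w 0.013 tcp [0.5783 0.04   0.1145] j6 -0.67 tq6 -0.982
```

```bash
python3 -m pendant '[{"x":0,"y":0,"z":0,"ax":0,"ay":0,"az":2,"jaw":1},{"x":0,"y":0,"z":0,"ax":0,"ay":0,"az":4,"jaw":1}]'>/dev/null;python3 st.py
python3 -m pendant '[{"x":0,"y":0,"z":0,"ax":0,"ay":0,"az":2,"jaw":1},{"x":0,"y":0,"z":0,"ax":0,"ay":0,"az":4,"jaw":1}]'>/dev/null;python3 st.py
python3 -m pendant '[{"x":0,"y":0,"z":0,"ax":0,"ay":0,"az":2,"jaw":1},{"x":0,"y":0,"z":0,"ax":0,"ay":0,"az":4,"jaw":1}]'>/dev/null;python3 st.py
python3 -m pendant '[{"x":0,"y":0,"z":0,"ax":0,"ay":0,"az":2,"jaw":1},{"x":0,"y":0,"z":0,"ax":0,"ay":0,"az":4,"jaw":1}]'>/dev/null;python3 st.py
```

```text
theta 128.31 turned deg 120.08 Mz 0.109 M [0.504 0.522 0.109] F [-1.7  2.7  7.6] w 0.0129 tcp [0.5784 0.0401 0.1145] j6 -0.6 tq6 -0.975
theta 124.31 turned deg 124.08 Mz 0.152 M [0.455 0.559 0.152] F [-2.1  2.6  7.8] w 0.0129 tcp [0.5784 0.0401 0.1145] j6 -0.53 tq6 -0.975
theta 120.31 turned deg 128.08 Mz 0.106 M [0.526 0.577 0.106] F [-2.   3.4  7.6] w 0.0129 tcp [0.5784 0.0401 0.1145] j6 -0.46 tq6 -0.975
theta 116.31 turned deg 132.08 Mz 0.151 M [0.55  0.576 0.151] F [-2.6  3.7  7.6] w 0.0129 tcp [0.5784 0.0401 0.1146] j6 -0.391 tq6 -0.975
```

```bash
python3 -m pendant '[{"x":0,"y":0,"z":0,"ax":0,"ay":0,"az":2,"jaw":1},{"x":0,"y":0,"z":0,"ax":0,"ay":0,"az":4,"jaw":1}]'>/dev/null;python3 st.py
python3 -m pendant '[{"x":0,"y":0,"z":0,"ax":0,"ay":0,"az":2,"jaw":1},{"x":0,"y":0,"z":0,"ax":0,"ay":0,"az":4,"jaw":1}]'>/dev/null;python3 st.py
python3 -m pendant '[{"x":0,"y":0,"z":0,"ax":0,"ay":0,"az":2,"jaw":1},{"x":0,"y":0,"z":0,"ax":0,"ay":0,"az":4,"jaw":1}]'>/dev/null;python3 st.py
python3 -m pendant '[{"x":0,"y":0,"z":0,"ax":0,"ay":0,"az":2,"jaw":1},{"x":0,"y":0,"z":0,"ax":0,"ay":0,"az":4,"jaw":1}]'>/dev/null;python3 st.py
```

```text
theta 112.31 turned deg 136.08 Mz 0.127 M [0.558 0.568 0.127] F [-1.6  2.8  8.4] w 0.0128 tcp [0.5784 0.0401 0.1145] j6 -0.321 tq6 -0.975
theta 108.31 turned deg 140.08 Mz 0.132 M [0.583 0.563 0.132] F [-1.9  2.6  8.1] w 0.0132 tcp [0.5784 0.0401 0.1145] j6 -0.251 tq6 -0.975
theta 104.31 turned deg 144.08 Mz 0.171 M [0.612 0.538 0.171] F [-2.3  1.7  7.7] w 0.0129 tcp [0.5784 0.0401 0.1145] j6 -0.181 tq6 -0.975
theta 100.32 turned deg 148.07 Mz 0.343 M [0.628 0.555 0.343] F [-2.3  3.2  7.6] w 0.0128 tcp [0.5784 0.0401 0.1145] j6 -0.111 tq6 -0.807
```

The load arrived at about 146°, with Mz at 0.34 N m. I'll carry on in small steps and watch for the fall.

```bash
python3 -m pendant '[{"x":0,"y":0,"z":0,"ax":0,"ay":0,"az":2,"jaw":1},{"x":0,"y":0,"z":0,"ax":0,"ay":0,"az":4,"jaw":1}]'>/dev/null;python3 st.py
python3 -m pendant '[{"x":0,"y":0,"z":0,"ax":0,"ay":0,"az":2,"jaw":1},{"x":0,"y":0,"z":0,"ax":0,"ay":0,"az":4,"jaw":1}]'>/dev/null;python3 st.py
python3 -m pendant '[{"x":0,"y":0,"z":0,"ax":0,"ay":0,"az":2,"jaw":1},{"x":0,"y":0,"z":0,"ax":0,"ay":0,"az":4,"jaw":1}]'>/dev/null;python3 st.py
```

```text
theta 96.32 turned deg 152.07 Mz 0.316 M [0.619 0.534 0.316] F [-1.5  4.5  8.2] w 0.0127 tcp [0.5784 0.0401 0.1145] j6 -0.042 tq6 -0.774
theta 92.33 turned deg 156.06 Mz 0.266 M [0.665 0.529 0.266] F [-1.9  3.4  8.1] w 0.0127 tcp [0.5784 0.0402 0.1145] j6 0.028 tq6 -0.809
theta 88.32 turned deg 160.07 Mz 0.222 M [0.766 0.444 0.222] F [-1.9  3.6  8.4] w 0.0127 tcp [0.5784 0.0402 0.1146] j6 0.098 tq6 -0.856
```

The click has come: Mz is falling from 0.35 at the expected slope, and slip is about 0.2 rad. I'll go 8° more to sit mid-window.

```bash
python3 -m pendant '[{"x":0,"y":0,"z":0,"ax":0,"ay":0,"az":2,"jaw":1},{"x":0,"y":0,"z":0,"ax":0,"ay":0,"az":4,"jaw":1}]'>/dev/null;python3 st.py
python3 -m pendant '[{"x":0,"y":0,"z":0,"ax":0,"ay":0,"az":2,"jaw":1},{"x":0,"y":0,"z":0,"ax":0,"ay":0,"az":3.5,"jaw":1}]'>/dev/null;python3 st.py
```

```text
theta 84.32 turned deg 164.07 Mz 0.205 M [0.804 0.463 0.205] F [-1.7  1.9  8.1] w 0.013 tcp [0.5784 0.0402 0.1146] j6 0.168 tq6 -0.913
theta 80.81 turned deg 167.58 Mz 0.115 M [0.812 0.524 0.115] F [-2.1  4.1  8.1] w 0.0131 tcp [0.5784 0.0402 0.1145] j6 0.229 tq6 -0.438
```

```bash
python3 -m pendant '[{"x":0,"y":0,"z":0,"ax":0,"ay":0,"az":0,"jaw":0.3},{"x":0,"y":0,"z":0,"ax":0,"ay":0,"az":0,"jaw":-0.2},{"x":0,"y":0,"z":0,"ax":0,"ay":0,"az":0,"jaw":-0.2},{"x":0,"y":0,"z":0,"ax":0,"ay":0,"az":0,"jaw":-0.2},{"x":0,"y":0,"z":-0.01,"ax":0,"ay":0,"az":0,"jaw":-0.2},{"x":0,"y":0,"z":-0.04,"ax":0,"ay":0,"az":0,"jaw":-0.2},{"x":0,"y":0,"z":-0.08,"ax":0,"ay":0,"az":0,"jaw":-0.2},{"x":0,"y":0,"z":-0.12,"ax":0,"ay":0,"az":0,"jaw":-0.2}]'
python3 -m pendant '[{"x":0,"y":-0.03,"z":-0.02,"ax":0,"ay":0,"az":0,"jaw":-0.2},{"x":0,"y":-0.06,"z":-0.02,"ax":0,"ay":0,"az":0,"jaw":-0.2},{"x":0,"y":-0.09,"z":-0.02,"ax":0,"ay":0,"az":0,"jaw":-0.2},{"x":0,"y":-0.12,"z":-0.02,"ax":0,"ay":0,"az":0,"jaw":-0.2},{"x":0,"y":-0.15,"z":-0.02,"ax":0,"ay":0,"az":0,"jaw":-0.2},{"x":0,"y":-0.15,"z":-0.02,"ax":0,"ay":0,"az":0,"jaw":-0.2}]'
python3 - <<'E'
from h import *
p,d=snap('side','side6');q,e=snap('top','top6')
th=np.radians(6.4);Rm=np.array([[np.cos(th),-np.sin(th)],[np.sin(th),np.cos(th)]])
for c,D in(('side',d),('top',e)):
    Q=cloud(c,D).reshape(-1,3);L=(Q[:,:2]-[.568,.1242])@Rm*1000;z=Q[:,2]*1000
    m=(abs(L[:,0])<60)&(L[:,1]>10)&(L[:,1]<95)&(z>136)&(z<150);print(c,'block top',np.round(np.median(z[m]),1),cv2.minAreaRect(L[m].astype(np.float32)) if m.any() else '')
    m=(abs(L[:,0])<30)&(L[:,1]>-20)&(L[:,1]<30)&(z>101)&(z<109);print('jaw y',np.percentile(L[m,1],[3,50,97]) if m.any() else '')
cv2.imwrite('pics/fin.png',np.vstack([cv2.resize(q[80:340,180:480],(480,300)),np.hstack([cv2.resize(p[90:200,270:400],(240,300)),cv2.resize(p[120:360,150:450],(240,300))])])[:,:,::-1])
E
```

```text
time: 17.52
tcp_pos: [0.5767, 0.0395, 0.235]
ee_rot: [-0.0, 0.761, 0.649, 0.0]
ft_force: [1.7, 0.4, 1.1]
gripper_width: 0.0514
time: 18.02
tcp_pos: [0.4255, 0.0637, 0.2543]
ee_rot: [0.0, 0.761, 0.649, 0.001]
ft_force: [-0.4, -1.3, 0.7]
gripper_width: 0.0512
side block top 142.2 ((0.4053611755371094, 50.82225036621094), (89.04513549804688, 54.808860778808594), 0.4689977765083313)
jaw y [10.7862077  17.47414589 27.56224553]
top block top nan 
jaw y
  return _methods._mean(a, axis=axis, dtype=dtype,
  ret = ret.dtype.type(ret / rcount)
```

View pics/fin.png

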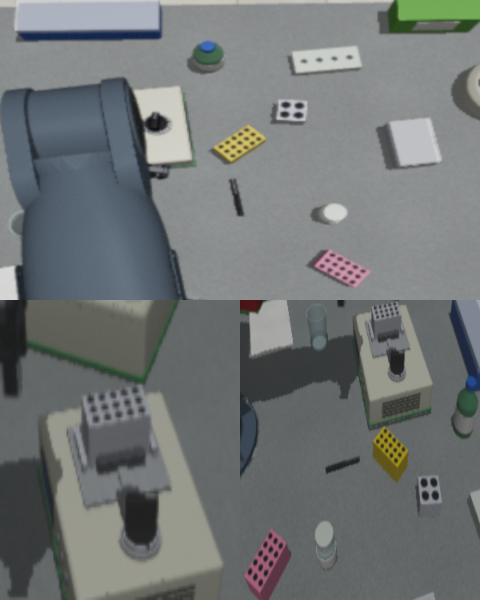

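The final picture shows the block flat in the nest, jaw against it, at lower-left (118,430). The gripper is clear and the bystanders shown haven't moved. The block has moved 2 mm towards the fence, and its centre is now at y 50.8 mm, with 51.4 expected when clamped.

```bash
python3 -c "
from station import sign_off
print(sign_off())"
```

```text
the job is handed in; nothing more can be done
None
```

The silver 5x3 block is clamped flat in the mixer's nest. I stopped turning the knob after the clutch click, let go, backed the arm off and handed the job in at about 18 s of the 72 s allowed.

- **Seating:** before clamping, the block's top was at 142 mm, which matches the nest floor plus 50 mm, and it was centred between the end stops.
- **Knob:** I turned it about 168° clockwise in one grip. The drag was about 0.12–0.17 N m, and the load came at about 146°. The torque peaked at the highest reading, 0.34 N m, then fell to about 0.12 N m at the stop. That puts the clutch slip at about 0.35–0.4 rad, inside the 0.2–0.5 window. The slip is worked out from the torque and the angle, not read directly.
- **Last check:** in the side camera the block was still flat and about 0.6 mm from the clamped position I expected, which is within the camera's error. The jaw was against it and the gripper was clear.
- **What I couldn't check:** the arm hid the nest from the top camera in the last picture, so only the side camera confirms the clamped block. The bystanders in the last crops look undisturbed, but I judged that by eye.

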